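Load a tapered plug from a stack feeder into its tapered cup

TASK

Slide the wider of the two aluminium cups along the bench into the V-shaped dock of the plug feeder, then push the feeder's black handle post right through its stroke so that the bottom plug of the stack comes out and nests in the cup, and draw the handle fully back so that the other two plugs settle in the magazine. Finally press down on the plug in the cup with the fingertips so that it is fully home and level, and let go; the cup stays in the dock, and the small cup is left where it stands.

Things in the scene. Friction and masses are not known exactly. Their poses are not given: they have to be found in the camera images.
- cup: The wider aluminium cup, loose, mouth up on the bench, 0.4 kg: 35 high, 78 across at the mouth and at its 8 thick foot flange, waisted between, wall 5. Tapered bore: floor 20 above the underside, 60 across at the floor, 68 at the mouth. Too wide to grip across: slide it by pushing its outside or with fingers inside the bore. Origin: centre of the underside, z up its axis.
- small_cup: The smaller aluminium cup, not needed and to be left alone (it may shift by at most 20): 35 high, 58 across at the mouth, plugs do not fit. Origin: centre of the underside. The two cups may stand in either place.
- feeder: Plug feeder, fixed. Its own x axis is the feed direction (about world -y), z up; origin on the bench under the magazine's axis. White-topped aluminium deck, x=-215 to 59 (the lip), 100 wide, top at z=37, slick. Channel walls on it: inside faces y=+-35, x=-45 to 65, up to z=56; a thin roof at z=56 to 62 covers the channel from x=36 to 65.
- dock (a point): Point on the bench at feeder x=98, y=0, z=0: the wide cup's centre when it is pushed (towards feeder -x) against both arms of the V dock, two slick white walls 32 high at 45 degrees, starting at the lip and open to +x (arm ends at x=100, out to y=+-66). A plug pushed out by the full stroke drops here, coaxially.
- magazine_axis (a point): Point on the deck at the magazine's axis: feeder x=0, y=0, z=37. Around it, up to z=98, stand six steel rods (70 inside diameter) with orange clamp rings (88 across), which keep the plugs stacked; open at the top. Axes as the feeder's.
- handle_top (a point): Top centre of the black upright handle post (18 diameter, 66 tall, from z=53 to 119), fixed on the rear of the steel push blade; at blade=0 it is at feeder x=-200, y=0, and it moves along feeder +x with the blade, stiffly guided sideways.
- blade (a joint): Push blade of the feeder, slide in m: 0 fully back (handle away from the magazine), 0.114 fully in along feeder +x, with the pushed-out plug over the dock. Stays where left, about 1.5 N of friction. Its top (z=53) carries the upper plugs while it is in; drawn fully back, it lets them drop one place.
- plug_bottom: Black slick solid tapered plug, lowest of the stack, at first on the deck at the magazine's axis: 18 high, 57 across its underside, 66 across its top, 0.09 kg. Origin: centre of the underside, z up its axis. Home in the wide cup it rests on the bore's floor: origin 20 above the cup's, top 38 above the bench, 3 proud of the rim.
- plug_middle: Second plug, same as plug_bottom, standing on it in the magazine. Origin: centre of the underside.
- plug_top: Third plug, same again, standing on plug_middle. Origin: centre of the underside.
There are look-alikes about, which are no part of the job. What is shaped like the plug_top but pink or yellow is not meant.

How it is judged:
By the outcome, as a careful person would: the job done as asked, in the order asked, and still so for the second after the job is handed in, with the robot touching nothing.
It also fails if it takes over 59 s, if anything falls off the work surface, if the arm or the gripper's body presses on something with over 40 N, if the wrist force passes 120 N, or if a joint passes its speed limit or range.

ROBOT

A 6-joint arm with a two-finger parallel gripper is mounted at the origin on the work surface. World frame = base frame: x ahead of the robot, y to its left, z up, the work surface at z = 0. Lengths are in m, angles in rad, forces in N, time in s.
With the tool pointing down it reaches from about 0.275 to 0.85 m from the base axis. Payload 19 kg.
Tool frame: the origin (TCP) lies at the very end of the fingers, on their centre line; the grasp point (between the pads) lies 19 mm behind it (grip_point_offset is the distance from the TCP to the grasp point, in m); z points along the fingers, y is the direction in which the jaws open and shut (so a half turn about z gives the same grasp; the last joint's range is limited). The gripper opens to 85 mm and grips with 20 to 120 N. Pads are 22 mm wide; open, the fingers measure 114 mm over their backs; the gripper's body (76 mm by 85 mm) begins 54 mm behind the grasp point. The pads swing forward as they close: fully open they stand 13 mm farther back than shut.
Start: joints at [-1.39, 0.15, 1.437, -0, 1.554, -0.134], TCP at [0.178, -0.547, 0.231] pointing down, gripper open.
Joint ranges: [-2.8, 2.8], [-0.68, 2.1], [0.12, 2.68], [-1.39, 4.53], [0.16, 2.79], [-2.81, 2.81]. Speed limits (rad/s): [1.89, 1.89, 2.22, 3.01, 3.01, 3.01].

INTERFACE

Orientations are given as a rotation vector (axis times angle).
In Python, from bench import * gives the robot as it stands. The module is installed in compiled form; this text tells all that it offers.
- The arm moves only by the shell command python3 -m crank 'ROWS' [OPENING] [FORCE]. ROWS is JSON, a list of rows, each an object with "offset": the shift along the tool's x, y, z in mm, a list of three; "delta_rot": the turn, a rotation vector about the tool's x, y, z in degrees, a list of three. In form: [{"offset": [dx, dy, dz], "delta_rot": [rx, ry, rz]}, ...]. A call has 1 to 5 rows; each row shifts and turns the commanded pose from where the row before left it, along the tool's axes as they then stand; what a row does not reach is not made up. A row lasts 1/12 s, in which the tool goes at most 41.7 mm and 7.16 degrees, less where a joint would pass 70% of its speed; a pose out of reach is approached as far as the arm can. A call with a gripper value outside its range is refused whole. OPENING is the finger opening in mm, from 0 to 85.4, set as the call begins (- or left out, the last holds). The fingers move at their own pace and stop on an object; FORCE is the grip in N (left out, the last holds). Time passes only in rows, so rows that do not move let the fingers close. It gives the time, the measured TCP pose, the force and the opening at its end, in the units of the state.
- state(): the state, without advancing time (a new reading comes with each control period).
- capture(name): name is "scene" or "top"; returns a dict with "frame" (400x640x3 uint8, red, green, blue), "z_map" (400x640 float32, m along the optical axis (not along the pixel's ray), 0 where there is no reading), "mtx" (3x3 intrinsics, pixels), "rvec" (rotation vector, rad) and "tvec" (3), from world to camera coordinates, as OpenCV has them. Camera axes: x right, y down, z forward; pixel columns grow to the right and rows downward; lengths in m; the calibration is good to about 2 mm. A picture is of the moment at which its call begins.
- hand_in(): hands the job in, once; it reports no verdict.
The state is a dict: "t": time; "joint_positions": joint angles; "dq": joint speeds; "effort": joint torques, N m; "eef_pos": TCP position; "tcp_rot": TCP orientation; "contact_force": force on the tool from outside, world axes, zero at the start; "wrist_torque": the same for the moment, N m; "width": finger opening in m.
Only numpy, scipy, OpenCV 4.12 (cv2) and the standard library are available. Lean on these libraries where they do the work, as an engineer would, in place of code of your own. Each camera call takes 0.05 s, during which the arm holds its last target. There are 200 camera calls.

## Working session

There is one attempt and no reset: what is moved stays moved. The work goes in short steps, Python scripts to look and compute and a shell command to move; the robot and the scene stay as the last step left them, time stands still between calls to the robot, and variables do not carry over. Pictures are saved under pics/ and viewed, about 8 in all and at most 12, crops included, and the job is handed in when it is done.

```bash
mkdir -p pics; cat > h.py <<'E'
from bench import *
import numpy as np, cv2
from scipy.spatial.transform import Rotation as R
def pts(c):
    K=c["mtx"];z=c["z_map"].astype(float);v,u=np.mgrid[:400,:640]
    P=np.stack([(u-K[0,2])/K[0,0]*z,(v-K[1,2])/K[1,1]*z,z],-1)
    Rm=R.from_rotvec(np.ravel(c["rvec"])).as_matrix()
    W=(P-np.ravel(c["tvec"]))@Rm; W[z==0]=np.nan
    return W
def st():
    s=state(); return s
E
python3 - <<'E'
from h import *
for n in("scene","top"):
    c=capture(n);np.savez("%s0.npz"%n,**c);cv2.imwrite(f"pics/{n}0.png",c["frame"][:,:,::-1])
    Rm=R.from_rotvec(np.ravel(c["rvec"])).as_matrix();print(n,-Rm.T@np.ravel(c["tvec"]),c["mtx"][0,0])
print(state())
E
```

```text
scene [ 1.26150581 -0.03679182  0.642765  ] 478.27819009201875
top [0.37878511 0.00163326 1.32640021] 520.0698874206925
{'t': 0.1, 'joint_positions': array([-1.38998084e+00,  1.50896980e-01,  1.43794119e+00, -1.42599521e-05,
        1.55382740e+00, -1.33999458e-01]), 'dq': array([ 0.00154583, -0.00147544, -0.00214955, -0.00336722, -0.00076993,
        0.0002228 ]), 'effort': array([ 4.06594423e-03, -7.14384985e+01, -5.71794784e+01, -3.97667118e-04,
        7.24022946e-03,  2.67549660e-05]), 'eef_pos': array([ 0.17797903, -0.54652233,  0.2307709 ]), 'tcp_rot': array([-3.10169406e+00, -4.92302891e-01,  6.18152387e-05]), 'contact_force': array([-0.96774468,  0.10443902, -0.05037966]), 'wrist_torque': array([-0.00977476,  0.04189803, -0.03256614]), 'width': 0.08577202472509583}
```

View pics/scene0.png

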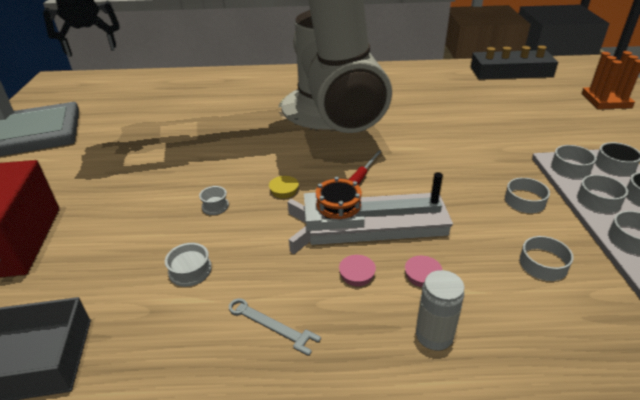

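View pics/top0.png

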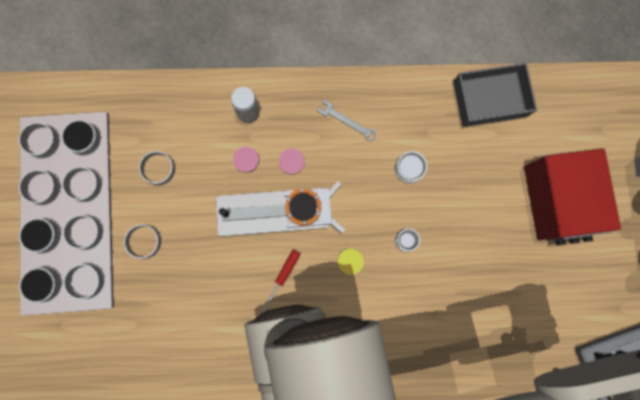

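The top view shows two cups: the wider at about (411,167) and the smaller at (407,240). The feeder runs from (217,215) to (331,207), with the handle post at (225,212), the magazine at (303,207) and the V arms at (335,188) and (337,226). The pink and yellow discs and the steel rings are look-alikes. I'll measure next and confirm in one enlarged crop.

```bash
python3 - <<'E'
from h import *
c=dict(np.load("top0.npz"));W=pts(c)
v,u=np.mgrid[:400,:640]
def reg(u0,u1,v0,v1,z0,z1):
    m=(u>=u0)&(u<u1)&(v>=v0)&(v<v1)&(W[...,2]>z0)&(W[...,2]<z1);return W[m]*1000
print("table z",np.nanmedian(W[300:330,150:200,2]), np.nanmedian(W[60:100,560:600,2]),np.nanmedian(W[140:180,350:380,2]))
for nm,a in dict(wide=(385,440,140,195,.029,.042),small=(385,430,220,262,.029,.042),deck=(205,345,180,240,.033,.041),ring=(275,330,180,235,.085,.11),handle=(210,240,195,230,.105,.13),arms=(322,350,175,240,.027,.035)).items():
    p=reg(*a)
    r=cv2.minAreaRect(p[:,:2].astype(np.float32));cc=cv2.minEnclosingCircle(p[:,:2].astype(np.float32))
    print(nm,len(p),"mean",p.mean(0).round(1),"rect",np.round(r[0],1),np.round(r[1],1),round(r[2],2),"circ",np.round(cc[0],1),round(cc[1],1))
s=dict(np.load("scene0.npz"))
a=cv2.resize(c["frame"][130:270,200:440],(800,467),interpolation=cv2.INTER_CUBIC)
cv2.imwrite("pics/crop1.png",a[:,:,::-1])
E
```

```text
table z 0.0001854073327054472 -0.0001141561685267898 0.00036233025532149594
wide 199 mean [ 643.7 -280.1   34.2] rect [ 641.6 -277.5] [75.4 74.9] 43.96 circ [ 641.2 -277.4] 39.0
small 142 mean [ 454.2 -262.3   34. ] rect [ 453.7 -259.6] [55.5 55.6] 75.29 circ [ 453.5 -259.8] 28.5
deck 1982 mean [526.9 112.9  37. ] rect [532.4  60.3] [126.9 312.6] 3.24 circ [532.5  58.5] 165.0
ring 966 mean [536.    1.6  91.9] rect [536.1   1.5] [85.5 86.9] 45.04 circ [536.2   1.5] 44.0
handle 49 mean [525.7 189.9 118.1] rect [525.5 190.1] [16.6 15.7] 3.9 circ [525.8 190.6] 8.8
arms 136 mean [539.2 -78.8  31.6] rect [541.5 -83.5] [ 54.8 124.5] 77.69 circ [539.7 -84.4] 64.8
```

View pics/crop1.png

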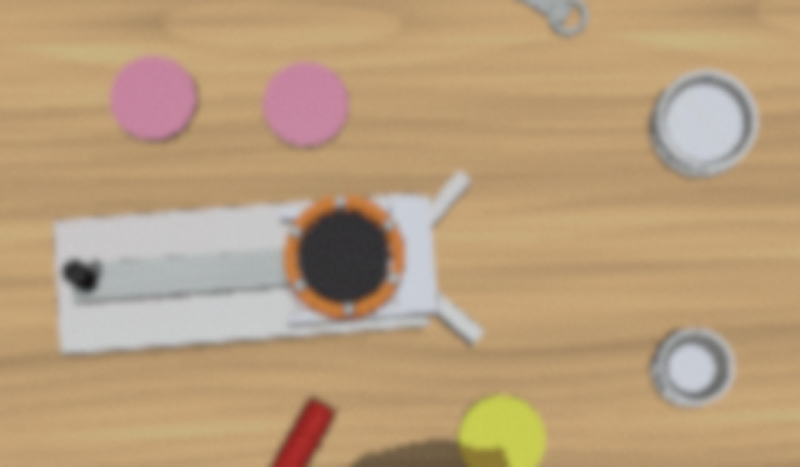

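The crop confirms it: the wide cup is at crop (705,123) with a thin-walled, wide bore, and the small cup is at (692,367). Next I need the feeder axis, because handle-to-magazine measures 189 mm rather than 200 mm.

```bash
python3 - <<'E'
from h import *
c=dict(np.load("top0.npz"));W=pts(c)*1000
print(c["mtx"],c["rvec"])
for (x,y) in [(60,286),(62,352),(56,222),(80,273),(345,257),(432,200),(435,310),(465,175),(478,338),(705,123)]:
    uu=200+x*.3;vv=130+y*.3; print((x,y),W[int(round(vv)),int(round(uu))].round(1))
# deck row scan
for v in (200,205,225,230):
    z=W[v,205:345]; ok=(abs(z[:,2]-37)<3); p=z[ok]; print(v,p[0].round(1),p[-1].round(1))
for n in ("top","scene"):
    c=dict(np.load(n+"0.npz"));W=pts(c)*1000
    m=(W[...,2]>33)&(W[...,2]<41)&(W[...,0]>460)&(W[...,0]<610)&(W[...,1]>-90)&(W[...,1]<240)
    m=cv2.morphologyEx(m.astype(np.uint8),cv2.MORPH_OPEN,np.ones((3,3)))>0
    p=W[m][:,:2].astype(np.float32);print(n,len(p),cv2.minAreaRect(p),p.min(0),p.max(0))
    h=(W[...,2]>60)&(W[...,1]>170)&(W[...,1]<230)&(abs(W[...,0]-525)<30);q=W[h];print("handle",len(q),np.nanmean(q,0),np.nanmin(q,0),np.nanmax(q,0))
    h=(W[...,2]>75)&(W[...,2]<110)&(abs(W[...,1])<60)&(abs(W[...,0]-535)<60);q=W[h];print("ring",len(q),np.nanmin(q,0),np.nanmax(q,0))
E
```

```text
[[520.06988742   0.         318.19635231]
 [  0.         520.06988742 202.94170691]
 [  0.           0.           1.        ]] [ 2.1386591  -2.19271066  0.17259274]
(60, 286) [522.3 213.4  37.4]
(62, 352) [475.2 216.9   1.3]
(56, 222) [570.3 216.2  35. ]
(80, 273) [522.9 186.9 113.6]
(345, 257) [ 5.331e+02 -2.000e-01  9.060e+01]
(432, 200) [582.5 -66.9  29.5]
(435, 310) [496.6 -63.2  54.3]
(465, 175) [608.3 -95.4  -4.7]
(478, 338) [480.1 -98.5   1.5]
(705, 123) [ 638.4 -279.5   23. ]
200 [562.5 215.9  36.8] [558.2  46.7  39.8]
205 [550.1 216.2  35.5] [544.2 -32.9  36.3]
225 [500.  213.7  36.1] [492.8 -91.5  34.3]
230 [487.3 210.7  39.5] [480.2 -88.6  35.5]
top 1321 ((530.2642822265625, 112.33740234375), (100.53184509277344, 208.650390625), 3.1528050899505615) [476.56656    5.774963] [582.5777  218.95715]
handle 75 [524.30490726 188.28546771 106.86945191] [517.08550065 181.58899021  63.7775089 ] [533.91470426 198.29104277 124.50884219]
ring 978 [492.5184405  -41.19165037  75.2914686 ] [579.34378711  45.08809378 104.42777539]
scene 1896 ((531.7950439453125, 79.0347900390625), (104.74883270263672, 273.0055236816406), 3.229097843170166) [475.50763  -54.425014] [590.2113 217.6888]
handle 277 [531.27178644 188.15035115  93.95251228] [517.05205984 180.58693233  60.04315882] [539.66069916 198.60048559 121.35692006]
ring 1180 [492.11157096 -42.80368475  75.04632554] [580.17679225  43.73175912  99.99842018]
```

```bash
cat >> h.py <<'E'
M=np.array([536.,1.5]);F=np.array([.0555,-.99846]);L=np.array([.99846,.0555])
def fe(p): d=np.asarray(p)[:2]-M; return np.array([d@F,d@L])
def rep():
    s=state();p=s["eef_pos"]*1000;X,Y=fe(p);Rm=R.from_rotvec(s["tcp_rot"]).as_matrix()
    f=s["contact_force"]; 
    print(f"t {s['t']:.2f} X {X:.1f} Y {Y:.1f} z {p[2]:.1f} yaw_err {np.degrees(np.arctan2(Rm[:2,1]@L,Rm[:2,1]@F)):.2f} tilt {np.degrees(np.arccos(-Rm[2,2])):.2f} fX {f[:2]@F:.1f} fY {f[:2]@L:.1f} fz {f[2]:.1f} w {s['width']*1000:.1f}")
if __name__=="__main__": rep()
E
python3 -m crank '[{"offset":[0,0,0],"delta_rot":[0,0,5]},{"offset":[0,0,0],"delta_rot":[0,0,5]},{"offset":[0,0,0],"delta_rot":[0,0,5]},{"offset":[0,0,0],"delta_rot":[0,0,0]}]' 25 40; python3 h.py
```

```text
t: 0.43
eef_pos: [0.178, -0.5466, 0.2309]
tcp_rot: [-3.14, -0.076, 0.0]
contact_force: [-0.9, -0.6, -0.3]
width: 0.0388
t 0.43 X 527.4 Y -387.9 z 230.9 yaw_err -0.41 tilt 0.04 fX 0.5 fY -0.9 fz -0.3 w 38.8
```

```bash

python3 -m crank '[{"offset":[32,-16,0],"delta_rot":[0,0,0]},{"offset":[32,-16,0],"delta_rot":[0,0,0]},{"offset":[32,-16,0],"delta_rot":[0,0,0]},{"offset":[32,-16,0],"delta_rot":[0,0,0]},{"offset":[32,-16,0],"delta_rot":[0,0,0]}]' >/dev/null
python3 -m crank '[{"offset":[32,-16,0],"delta_rot":[0,0,0]},{"offset":[32,-16,0],"delta_rot":[0,0,0]},{"offset":[32,-16,0],"delta_rot":[0,0,0]},{"offset":[32,-16,0],"delta_rot":[0,0,0]},{"offset":[32,-16,0],"delta_rot":[0,0,0]}]' >/dev/null
python3 -m crank '[{"offset":[32,-16,0],"delta_rot":[0,0,0]},{"offset":[32,-16,0],"delta_rot":[0,0,0]},{"offset":[32,-16,0],"delta_rot":[0,0,0]},{"offset":[32,-16,0],"delta_rot":[0,0,0]},{"offset":[32,-16,0],"delta_rot":[0,0,0]}]' >/dev/null
python3 -m crank '[{"offset":[0,0,0],"delta_rot":[0,0,0]},{"offset":[0,0,0],"delta_rot":[0,0,0]}]'; python3 h.py
```

```text
t: 1.85
eef_pos: [0.6457, -0.2803, 0.2301]
tcp_rot: [-3.139, -0.092, 0.002]
contact_force: [0.1, 0.4, -0.3]
width: 0.025
t 1.85 X 287.4 Y 93.9 z 230.1 yaw_err 0.16 tilt 0.09 fX -0.4 fY 0.1 fz -0.3 w 25.0
```

```bash

python3 -m crank '[{"offset":[-4,-3,38],"delta_rot":[0,0,0]},{"offset":[0,0,40],"delta_rot":[0,0,0]},{"offset":[0,0,40],"delta_rot":[0,0,0]},{"offset":[0,0,40],"delta_rot":[0,0,0]},{"offset":[0,0,30],"delta_rot":[0,0,0]}]' >/dev/null
python3 -m crank '[{"offset":[0,0,0],"delta_rot":[0,0,0]},{"offset":[0,0,0],"delta_rot":[0,0,0]}]'; python3 - <<'E'
from h import *
rep()
ims=[]
for n,(u,v) in dict(scene=(200,260),top=(411,167)).items():
    c=capture(n);f=c["frame"];ims.append(cv2.resize(f[v-60:v+60,u-60:u+60],(400,400),interpolation=cv2.INTER_CUBIC))
cv2.imwrite("pics/cup.png",np.hstack(ims)[:,:,::-1])
E
```

```text
t: 2.43
eef_pos: [0.6394, -0.2792, 0.0429]
tcp_rot: [-3.139, -0.084, 0.003]
contact_force: [0.4, -0.2, 1.8]
width: 0.025
t 2.43 X 286.1 Y 87.6 z 42.9 yaw_err -0.12 tilt 0.14 fX 0.2 fY 0.4 fz 1.8 w 25.0
```

View pics/cup.png

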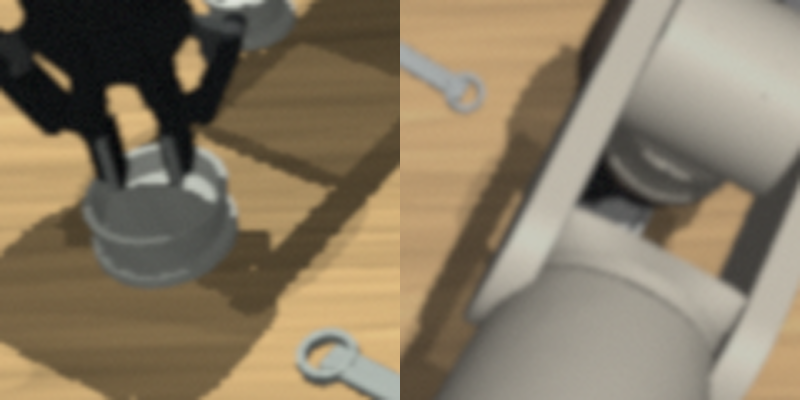

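The fingertips are over the wide cup's mouth (scene crop, around (140,180)). The finger linkages splay wide, so with the jaws along the feed direction they would foul the magazine at the dock. I'll turn the jaws 90° to lie across the feed before sliding.

```bash
python3 -c "
from h import *
print(state()['joint_positions'].round(2))"
python3 -m crank '[{"offset":[0,0,-7],"delta_rot":[0,0,0]},{"offset":[0,0,0],"delta_rot":[0,0,6]},{"offset":[0,0,0],"delta_rot":[0,0,7]},{"offset":[0,0,0],"delta_rot":[0,0,7]},{"offset":[0,0,0],"delta_rot":[0,0,7]}]' >/dev/null
python3 -m crank '[{"offset":[0,0,0],"delta_rot":[0,0,7]},{"offset":[0,0,0],"delta_rot":[0,0,7]},{"offset":[0,0,0],"delta_rot":[0,0,7]},{"offset":[0,0,0],"delta_rot":[0,0,7]},{"offset":[0,0,0],"delta_rot":[0,0,7]}]' >/dev/null
python3 -m crank '[{"offset":[0,0,0],"delta_rot":[0,0,7]},{"offset":[0,0,0],"delta_rot":[0,0,7]},{"offset":[0,0,0],"delta_rot":[0,0,7]},{"offset":[0,0,0],"delta_rot":[0,0,7]},{"offset":[0,0,0],"delta_rot":[0,0,0]}]' ; python3 h.py; python3 -c "
from h import *
print(state()['joint_positions'].round(2))"
```

```text
[-0.52  0.51  1.34 -0.    1.28  1.  ]
t: 3.78
eef_pos: [0.6412, -0.2793, 0.053]
tcp_rot: [-2.272, 2.168, -0.005]
contact_force: [0.1, -0.2, 0.5]
width: 0.0249
t 3.78 X 286.2 Y 89.5 z 53.0 yaw_err -90.51 tilt 0.18 fX 0.2 fY 0.1 fz 0.5 w 24.9
[-0.52  0.51  1.34  0.    1.29  2.57]
```

Joint 6 would pass its range at the dock with this yaw, so I'll use the equivalent grasp half a turn the other way.

```bash

python3 -m crank '[{"offset":[0,0,0],"delta_rot":[0,0,-7]},{"offset":[0,0,0],"delta_rot":[0,0,-7]},{"offset":[0,0,0],"delta_rot":[0,0,-7]},{"offset":[0,0,0],"delta_rot":[0,0,-7]},{"offset":[0,0,0],"delta_rot":[0,0,-7]}]' >/dev/null
python3 -m crank '[{"offset":[0,0,0],"delta_rot":[0,0,-7]},{"offset":[0,0,0],"delta_rot":[0,0,-7]},{"offset":[0,0,0],"delta_rot":[0,0,-7]},{"offset":[0,0,0],"delta_rot":[0,0,-7]},{"offset":[0,0,0],"delta_rot":[0,0,-7]}]' >/dev/null
python3 -m crank '[{"offset":[0,0,0],"delta_rot":[0,0,-7]},{"offset":[0,0,0],"delta_rot":[0,0,-7]},{"offset":[0,0,0],"delta_rot":[0,0,-7]},{"offset":[0,0,0],"delta_rot":[0,0,-7]},{"offset":[0,0,0],"delta_rot":[0,0,-7]}]' >/dev/null
python3 -m crank '[{"offset":[0,0,0],"delta_rot":[0,0,-7]},{"offset":[0,0,0],"delta_rot":[0,0,-7]},{"offset":[0,0,0],"delta_rot":[0,0,-7]},{"offset":[0,0,0],"delta_rot":[0,0,-7]},{"offset":[0,0,0],"delta_rot":[0,0,-7]}]' >/dev/null
python3 -m crank '[{"offset":[0,0,0],"delta_rot":[0,0,-7]},{"offset":[0,0,0],"delta_rot":[0,0,-7]},{"offset":[0,0,0],"delta_rot":[0,0,-7]},{"offset":[0,0,0],"delta_rot":[0,0,-7]},{"offset":[0,0,0],"delta_rot":[0,0,-7]}]' >/dev/null
python3 -m crank '[{"offset":[0,0,0],"delta_rot":[0,0,-4]},{"offset":[0,0,0],"delta_rot":[0,0,0]}]' ; python3 h.py
```

```text
t: 6.03
eef_pos: [0.641, -0.2792, 0.0521]
tcp_rot: [2.171, 2.268, 0.001]
contact_force: [-0.3, -0.1, 0.7]
width: 0.0246
t 6.03 X 286.1 Y 89.3 z 52.1 yaw_err 89.33 tilt 0.12 fX 0.1 fY -0.3 fz 0.7 w 24.6
```

```bash

python3 -m crank '[{"offset":[2,0,10],"delta_rot":[0,0,0]},{"offset":[0,0,6],"delta_rot":[0,0,0]},{"offset":[0,0,5],"delta_rot":[0,0,0]},{"offset":[0,0,4],"delta_rot":[0,0,0]},{"offset":[0,0,0],"delta_rot":[0,0,0]}]' >/dev/null;python3 h.py
```

```text
t 6.45 X 283.4 Y 88.3 z 23.9 yaw_err 88.83 tilt 0.10 fX -1.3 fY -0.0 fz -0.7 w 25.0
```

```bash

python3 -m crank '[{"offset":[5,-5,-1],"delta_rot":[0,0,0]},{"offset":[8,-8,0],"delta_rot":[0,0,0]},{"offset":[10,-9,0],"delta_rot":[0,0,0]},{"offset":[10,-9,0],"delta_rot":[0,0,0]},{"offset":[10,-9,0],"delta_rot":[0,0,0]}]' >/dev/null;python3 h.py
python3 -m crank '[{"offset":[10,-9,0],"delta_rot":[0,0,0]},{"offset":[10,-9,0],"delta_rot":[0,0,0]},{"offset":[10,-9,0],"delta_rot":[0,0,0]},{"offset":[10,-9,0],"delta_rot":[0,0,0]},{"offset":[10,-8,0],"delta_rot":[0,0,0]}]' >/dev/null;python3 h.py
python3 -m crank '[{"offset":[10,-4,0],"delta_rot":[0,0,0]},{"offset":[10,0,0],"delta_rot":[0,0,0]},{"offset":[10,0,0],"delta_rot":[0,0,0]},{"offset":[10,0,0],"delta_rot":[0,0,0]},{"offset":[10,0,0],"delta_rot":[0,0,0]}]' >/dev/null;python3 h.py
```

```text
t 6.87 X 239.4 Y 49.2 z 26.8 yaw_err 88.84 tilt 0.05 fX 1.5 fY 2.0 fz 0.2 w 24.9
t 7.28 X 188.5 Y 6.1 z 26.8 yaw_err 88.85 tilt 0.06 fX 1.3 fY 1.3 fz 0.1 w 25.0
t 7.70 X 138.2 Y 4.1 z 26.5 yaw_err 88.86 tilt 0.04 fX 4.1 fY 0.6 fz 2.3 w 24.8
```

```bash

python3 -m crank '[{"offset":[8,-2,0],"delta_rot":[0,0,0]},{"offset":[8,-2,0],"delta_rot":[0,0,0]},{"offset":[7,0,0],"delta_rot":[0,0,0]},{"offset":[6,0,0],"delta_rot":[0,0,0]},{"offset":[4,0,0],"delta_rot":[0,0,0]}]' >/dev/null;python3 h.py
python3 -m crank '[{"offset":[2,0,0],"delta_rot":[0,0,0]},{"offset":[2,0,0],"delta_rot":[0,0,0]},{"offset":[1,0,0],"delta_rot":[0,0,0]}]' >/dev/null;python3 h.py
```

```text
t 8.12 X 105.3 Y 0.4 z 26.4 yaw_err 88.87 tilt 0.01 fX 4.9 fY -0.4 fz 4.7 w 25.3
t 8.37 X 100.9 Y 0.6 z 26.4 yaw_err 88.85 tilt 0.01 fX 5.9 fY -0.4 fz 4.8 w 25.0
```

```bash

for i in 1; do python3 -m crank '[{"offset":[1.5,0,0],"delta_rot":[0,0,0]},{"offset":[1.5,0,0],"delta_rot":[0,0,0]}]' >/dev/null;python3 h.py;done
python3 -m crank '[{"offset":[1,0,0],"delta_rot":[0,0,0]},{"offset":[1,0,0],"delta_rot":[0,0,0]}]' >/dev/null;python3 h.py
python3 -m crank '[{"offset":[1,0,0],"delta_rot":[0,0,0]}]' >/dev/null;python3 h.py
```

```text
t 8.53 X 98.2 Y 0.6 z 26.4 yaw_err 88.84 tilt 0.01 fX 5.2 fY 0.6 fz 4.2 w 25.2
t 8.70 X 96.2 Y 0.6 z 26.4 yaw_err 88.84 tilt 0.01 fX 6.2 fY 0.2 fz 5.5 w 24.6
t 8.78 X 95.2 Y 0.6 z 26.4 yaw_err 88.84 tilt 0.01 fX 5.6 fY -0.4 fz 5.0 w 24.8
```

```bash

python3 -m crank '[{"offset":[1,0,0],"delta_rot":[0,0,0]}]' >/dev/null;python3 h.py
python3 -m crank '[{"offset":[1,0,0],"delta_rot":[0,0,0]}]' >/dev/null;python3 h.py
python3 -m crank '[{"offset":[1,0,0],"delta_rot":[0,0,0]}]' >/dev/null;python3 h.py
```

```text
t 8.87 X 94.2 Y 0.7 z 26.4 yaw_err 88.84 tilt 0.01 fX 4.9 fY -0.9 fz 5.5 w 24.8
t 8.95 X 93.2 Y 0.7 z 26.4 yaw_err 88.84 tilt 0.01 fX 4.0 fY -0.0 fz 5.1 w 25.4
t 9.03 X 92.2 Y 0.7 z 26.4 yaw_err 88.84 tilt 0.01 fX 5.5 fY 1.0 fz 5.1 w 24.9
```

```bash
python3 -m crank '[{"offset":[1,0,0],"delta_rot":[0,0,0]}]' >/dev/null;python3 h.py
python3 -m crank '[{"offset":[1,0,0],"delta_rot":[0,0,0]}]' >/dev/null;python3 h.py
python3 - <<'E'
from h import *
c=capture("scene");f=c["frame"]
cv2.imwrite("pics/dock.png",cv2.resize(f[150:290,200:380],(771,600),interpolation=cv2.INTER_CUBIC)[:,:,::-1])
E
```

```text
t 9.12 X 91.2 Y 0.7 z 26.4 yaw_err 88.83 tilt 0.01 fX 5.2 fY -0.3 fz 4.6 w 25.0
t 9.20 X 90.2 Y 0.7 z 26.4 yaw_err 88.83 tilt 0.01 fX 5.9 fY 0.4 fz 5.2 w 24.9
```

View pics/dock.png

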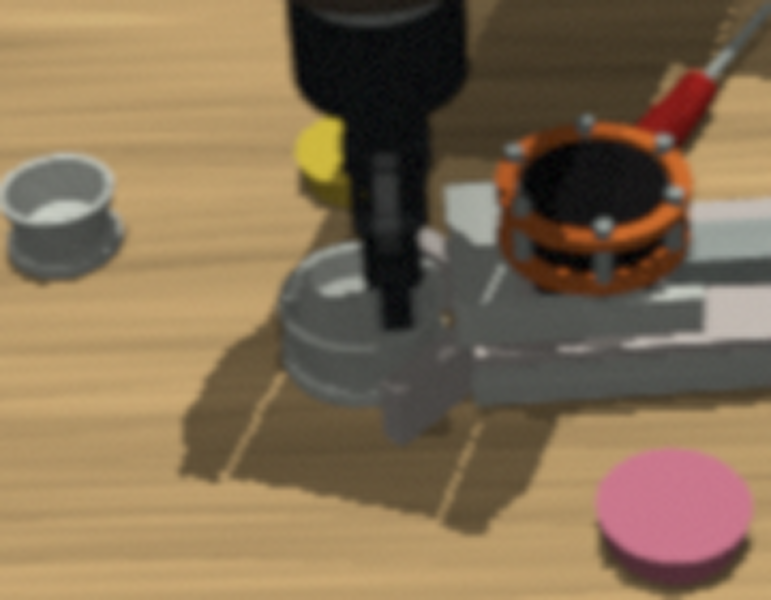

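The cup (crop (360,320)) is between the V arms and about to seat, with the fingers against its feeder-side wall. I'll carry on until the force rises.

```bash
for i in 1; do python3 -m crank '[{"offset":[1,0,0],"delta_rot":[0,0,0]}]' >/dev/null;python3 h.py
python3 -m crank '[{"offset":[1,0,0],"delta_rot":[0,0,0]}]' >/dev/null;python3 h.py
python3 -m crank '[{"offset":[1,0,0],"delta_rot":[0,0,0]}]' >/dev/null;python3 h.py
done
```

```text
t 9.33 X 89.2 Y 0.7 z 26.4 yaw_err 88.84 tilt 0.01 fX 5.6 fY 0.0 fz 5.1 w 25.3
t 9.42 X 88.2 Y 0.8 z 26.4 yaw_err 88.84 tilt 0.01 fX 5.3 fY 0.0 fz 5.3 w 25.0
t 9.50 X 87.2 Y 0.8 z 26.4 yaw_err 88.84 tilt 0.01 fX 6.0 fY 0.4 fz 5.5 w 25.0
```

```bash
for i in 1; do python3 -m crank '[{"offset":[1,0,0],"delta_rot":[0,0,0]}]' >/dev/null;python3 h.py
python3 -m crank '[{"offset":[1,0,0],"delta_rot":[0,0,0]}]' >/dev/null;python3 h.py
python3 -m crank '[{"offset":[0.7,0,0],"delta_rot":[0,0,0]}]' >/dev/null;python3 h.py
done
```

```text
t 9.58 X 86.2 Y 0.8 z 26.4 yaw_err 88.84 tilt 0.01 fX 4.3 fY -0.3 fz 4.9 w 24.6
t 9.67 X 85.2 Y 0.8 z 26.4 yaw_err 88.83 tilt 0.01 fX 4.9 fY 0.3 fz 4.1 w 24.8
t 9.75 X 84.4 Y 0.8 z 26.4 yaw_err 88.84 tilt 0.01 fX 5.2 fY 0.3 fz 5.0 w 25.1
```

```bash
cat >> h.py <<'E'
def cup():
    from scipy.optimize import least_squares
    c=capture("scene");W=pts(c)*1000
    X=(W[...,:2]-M)@F;Y=(W[...,:2]-M)@L
    m=(W[...,2]>31)&(W[...,2]<38)&(X>104)&(X<160)&(abs(Y)<55)
    p=np.stack([X[m],Y[m]],1)
    # outer envelope: fit with rim mid radius 36.5
    r=least_squares(lambda q:np.hypot(p[:,0]-q[0],p[:,1]-q[1])-36.5,[100,0],loss="soft_l1")
    print("cup",len(p),r.x.round(1),"rms",np.sqrt(np.mean(r.fun**2)).round(1),"maxX",p[:,0].max().round(1))
E
python3 -c "
from h import *
cup()"
```

```text
cup 142 [101.7   1.3] rms 1.7 maxX 140.6
```

```bash
python3 -m crank '[{"offset":[1,0,0],"delta_rot":[0,0,0]}]' >/dev/null;python3 h.py
python3 -m crank '[{"offset":[1,0,0],"delta_rot":[0,0,0]}]' >/dev/null;python3 h.py
python3 -m crank '[{"offset":[0.7,0,0],"delta_rot":[0,0,0]}]' >/dev/null;python3 h.py
python3 -m crank '[{"offset":[0.6,0,0],"delta_rot":[0,0,0]}]' >/dev/null;python3 h.py
```

```text
t 9.88 X 83.6 Y 0.9 z 26.4 yaw_err 88.84 tilt 0.01 fX 5.7 fY -0.4 fz 4.3 w 25.1
t 9.97 X 82.6 Y 0.9 z 26.4 yaw_err 88.83 tilt 0.01 fX 5.8 fY 0.2 fz 5.6 w 24.8
t 10.05 X 81.8 Y 0.9 z 26.4 yaw_err 88.84 tilt 0.01 fX 5.3 fY -0.3 fz 6.0 w 25.0
t 10.13 X 81.2 Y 0.9 z 26.4 yaw_err 88.83 tilt 0.02 fX 7.3 fY -0.2 fz 5.8 w 25.3
```

```bash
python3 -m crank '[{"offset":[0.5,0,-2],"delta_rot":[0,0,0]}]' >/dev/null;python3 h.py
python3 -m crank '[{"offset":[0.6,0,0],"delta_rot":[0,0,0]}]' >/dev/null;python3 h.py
python3 -m crank '[{"offset":[0.6,0,0],"delta_rot":[0,0,0]}]' >/dev/null;python3 h.py
python3 -m crank '[{"offset":[0,0,0],"delta_rot":[0,0,0]}]' >/dev/null;python3 h.py;  python3 -c "
from h import *
cup()"
```

```text
t 10.22 X 80.7 Y 0.6 z 27.9 yaw_err 88.84 tilt 0.04 fX 5.7 fY 2.7 fz -2.6 w 24.9
t 10.30 X 80.2 Y 0.8 z 28.2 yaw_err 88.84 tilt 0.02 fX 7.2 fY 0.6 fz 0.5 w 25.0
t 10.38 X 79.9 Y 0.9 z 28.2 yaw_err 88.84 tilt 0.05 fX 11.7 fY 0.1 fz -0.2 w 25.1
t 10.47 X 79.9 Y 0.9 z 28.2 yaw_err 88.84 tilt 0.05 fX 10.1 fY 0.4 fz 0.9 w 25.4
cup 128 [98.1  1.6] rms 1.8 maxX 136.4
```

```bash
python3 -m crank '[{"offset":[0.7,0,0],"delta_rot":[0,0,0]},{"offset":[0,0,0],"delta_rot":[0,0,0]}]' >/dev/null;python3 h.py
python3 -m crank '[{"offset":[0.5,0,0],"delta_rot":[0,0,0]},{"offset":[0,0,0],"delta_rot":[0,0,0]}]' >/dev/null;python3 h.py;  python3 -c "
from h import *
cup()"
```

```text
t 10.68 X 79.6 Y 0.9 z 28.2 yaw_err 88.84 tilt 0.09 fX 14.2 fY -0.1 fz 0.4 w 25.1
t 10.85 X 79.4 Y 0.9 z 28.3 yaw_err 88.84 tilt 0.12 fX 17.1 fY -0.2 fz 0.7 w 25.1
cup 134 [97.6  1.5] rms 1.9 maxX 136.3
```

The cup is seated: force rose to 17 N without further motion, and the depth fit gives X 97.6–98. Next I'll withdraw, lift and go over the handle.

```bash
python3 -m crank '[{"offset":[-6,0,0],"delta_rot":[0,0,0]},{"offset":[-4,0,-8],"delta_rot":[0,0,0]},{"offset":[0,0,-40],"delta_rot":[0,0,0]},{"offset":[0,0,-40],"delta_rot":[0,0,0]},{"offset":[0,0,-40],"delta_rot":[0,0,0]}]' >/dev/null
python3 -m crank '[{"offset":[20,0,-20],"delta_rot":[0,0,0]},{"offset":[37,0,0],"delta_rot":[0,0,0]},{"offset":[37,0,0],"delta_rot":[0,0,0]},{"offset":[37,0,0],"delta_rot":[0,0,0]},{"offset":[37,0,0],"delta_rot":[0,0,0]}]' 45 >/dev/null
python3 -m crank '[{"offset":[37,0,0],"delta_rot":[0,0,0]},{"offset":[37,0,0],"delta_rot":[0,0,0]},{"offset":[35,0,0],"delta_rot":[0,0,0]},{"offset":[0,0,0],"delta_rot":[0,0,7]},{"offset":[0,0,0],"delta_rot":[0,0,7]}]' >/dev/null
python3 -m crank '[{"offset":[0,0,0],"delta_rot":[0,0,7]},{"offset":[0,0,0],"delta_rot":[0,0,7]},{"offset":[0,0,0],"delta_rot":[0,0,7]},{"offset":[0,0,0],"delta_rot":[0,0,7]},{"offset":[0,0,0],"delta_rot":[0,0,7]}]' >/dev/null
python3 -m crank '[{"offset":[0,0,0],"delta_rot":[0,0,7]},{"offset":[0,0,0],"delta_rot":[0,0,7]},{"offset":[0,0,0],"delta_rot":[0,0,7]},{"offset":[0,0,0],"delta_rot":[0,0,7]},{"offset":[0,0,0],"delta_rot":[0,0,7]}]' >/dev/null
python3 -m crank '[{"offset":[0,0,0],"delta_rot":[0,0,5]},{"offset":[0,0,0],"delta_rot":[0,0,0]},{"offset":[0,0,0],"delta_rot":[0,0,0]}]' >/dev/null
python3 - <<'E'
from h import *
rep();print(state()["joint_positions"].round(2))
cup()
for n in ("scene","top"):
    c=capture(n);W=pts(c)*1000
    h=(W[...,2]>70)&(W[...,2]<124)&(W[...,1]>170)&(W[...,1]<230)&(abs(W[...,0]-525)<30);q=W[h]
    if len(q): print("handle",n,len(q),fe(np.nanmean(q,0)))
E
```

```text
t 13.23 X -189.0 Y 6.0 z 176.5 yaw_err 0.03 tilt 0.04 fX 0.0 fY -1.2 fz 0.5 w 45.4
[0.21 0.15 1.54 0.   1.44 1.72]
cup 136 [98.4  1.3] rms 1.7 maxX 136.4
handle scene 241 [-186.69137738    5.52011889]
handle top 1 [-197.16427048   -2.12935692]
```

```bash
python3 -m crank '[{"offset":[-6,0,20],"delta_rot":[0,0,0]},{"offset":[0,0,30],"delta_rot":[0,0,0]},{"offset":[0,0,25],"delta_rot":[0,0,0]},{"offset":[0,0,16],"delta_rot":[0,0,0]},{"offset":[0,0,0],"delta_rot":[0,0,0]}]' >/dev/null;python3 h.py
python3 -m crank '[{"offset":[0,0,0],"delta_rot":[0,0,0]},{"offset":[0,0,0],"delta_rot":[0,0,0]},{"offset":[0,0,0],"delta_rot":[0,0,0]},{"offset":[0,0,0],"delta_rot":[0,0,0]}]' 20 20 >/dev/null;python3 h.py
python3 -c "
from h import *
c=capture('scene');cv2.imwrite('pics/handle.png',cv2.resize(c['frame'][120:280,270:480],(788,600),interpolation=cv2.INTER_CUBIC)[:,:,::-1])"
```

```text
t 13.80 X -188.7 Y -1.5 z 82.0 yaw_err -0.05 tilt 0.29 fX 0.2 fY 0.4 fz -0.3 w 44.7
t 14.13 X -189.1 Y 0.8 z 86.6 yaw_err -0.13 tilt 0.11 fX -0.1 fY 0.0 fz 0.3 w 20.0
```

View pics/handle.png

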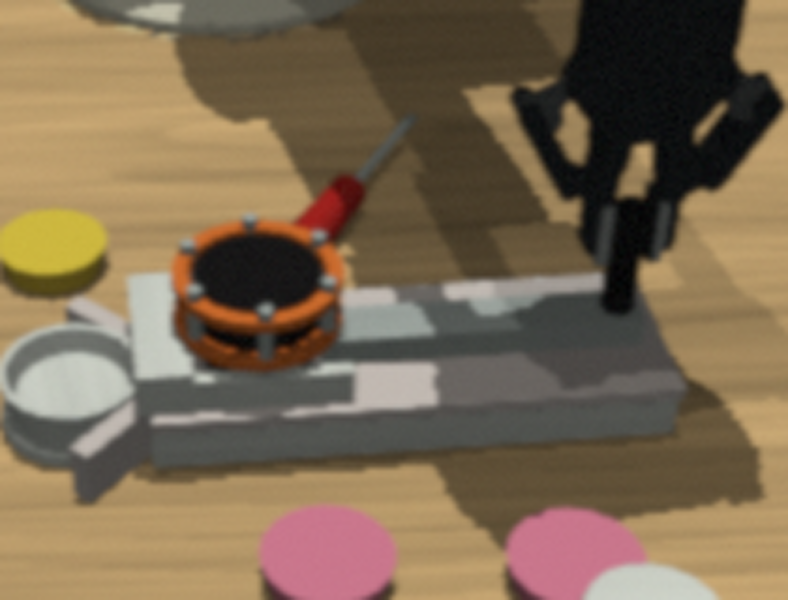

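The post (crop (620,255)) stands between the fingertips and the cup is in the dock (crop (70,390)). Now I'll grip lightly and push.

```bash
python3 -m crank '[{"offset":[0,0,0],"delta_rot":[0,0,0]},{"offset":[0,0,0],"delta_rot":[0,0,0]},{"offset":[0,3,0],"delta_rot":[0,0,0]},{"offset":[0,6,0],"delta_rot":[0,0,0]},{"offset":[0,6,0],"delta_rot":[0,0,0]}]' 12 20 >/dev/null;python3 h.py
python3 -m crank '[{"offset":[0,6,0],"delta_rot":[0,0,0]},{"offset":[0,6,0],"delta_rot":[0,0,0]},{"offset":[0,6,0],"delta_rot":[0,0,0]},{"offset":[0,6,0],"delta_rot":[0,0,0]},{"offset":[0,6,0],"delta_rot":[0,0,0]}]' >/dev/null;python3 h.py
```

```text
t 14.60 X -174.2 Y 0.6 z 86.3 yaw_err -0.12 tilt 0.10 fX -2.9 fY -0.5 fz 6.5 w 17.5
t 15.02 X -144.0 Y 0.5 z 86.3 yaw_err -0.13 tilt 0.09 fX -2.8 fY -0.4 fz 6.0 w 17.1
```

```bash
python3 -m crank '[{"offset":[0,5,0],"delta_rot":[0,0,0]},{"offset":[0,5,0],"delta_rot":[0,0,0]},{"offset":[0,5,0],"delta_rot":[0,0,0]},{"offset":[0,5,0],"delta_rot":[0,0,0]},{"offset":[0,5,0],"delta_rot":[0,0,0]}]' >/dev/null;python3 h.py
python3 -m crank '[{"offset":[0,5,0],"delta_rot":[0,0,0]},{"offset":[0,5,0],"delta_rot":[0,0,0]},{"offset":[0,5,0],"delta_rot":[0,0,0]},{"offset":[0,4,0],"delta_rot":[0,0,0]},{"offset":[0,4,0],"delta_rot":[0,0,0]}]' >/dev/null;python3 h.py
python3 -m crank '[{"offset":[0,3,0],"delta_rot":[0,0,0]},{"offset":[0,2,0],"delta_rot":[0,0,0]},{"offset":[0,2,0],"delta_rot":[0,0,0]}]' >/dev/null;python3 h.py
python3 -c "
from h import *
c=capture('scene');cv2.imwrite('pics/push.png',cv2.resize(c['frame'][120:280,250:460],(788,600),interpolation=cv2.INTER_CUBIC)[:,:,::-1])"
```

```text
t 15.43 X -119.0 Y 0.4 z 86.3 yaw_err -0.14 tilt 0.09 fX -2.9 fY -0.7 fz 6.9 w 17.3
t 15.85 X -95.9 Y 0.4 z 86.3 yaw_err -0.14 tilt 0.09 fX -2.4 fY -0.5 fz 6.3 w 17.3
t 16.10 X -89.0 Y 0.4 z 86.3 yaw_err -0.14 tilt 0.08 fX -2.6 fY -0.9 fz 6.5 w 17.3
```

View pics/push.png

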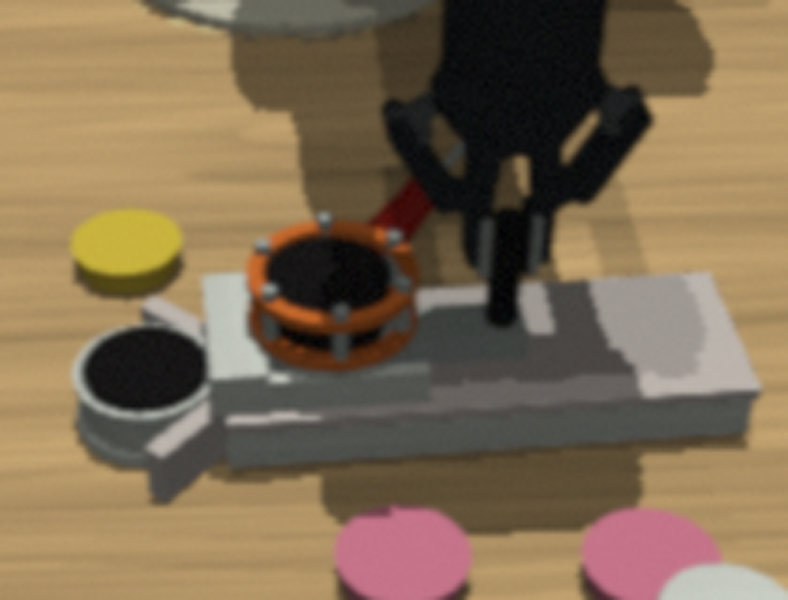

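The bottom plug is now in the cup (crop (145,370)). I'll finish the stroke to the stop.

```bash
python3 -m crank '[{"offset":[0,1,0],"delta_rot":[0,0,0]},{"offset":[0,1,0],"delta_rot":[0,0,0]},{"offset":[0,0.5,0],"delta_rot":[0,0,0]}]' >/dev/null;python3 h.py
python3 -m crank '[{"offset":[0,0.7,0],"delta_rot":[0,0,0]}]' >/dev/null;python3 h.py
python3 -m crank '[{"offset":[0,0.7,0],"delta_rot":[0,0,0]}]' >/dev/null;python3 h.py
python3 -m crank '[{"offset":[0,0.7,0],"delta_rot":[0,0,0]}]' >/dev/null;python3 h.py
```

```text
t 16.40 X -86.5 Y 0.4 z 86.3 yaw_err -0.14 tilt 0.08 fX -1.4 fY -1.5 fz 7.6 w 17.5
t 16.48 X -86.2 Y 0.3 z 86.3 yaw_err -0.14 tilt 0.10 fX -11.4 fY -1.0 fz 6.4 w 17.3
t 16.57 X -86.2 Y 0.3 z 86.3 yaw_err -0.13 tilt 0.16 fX -16.8 fY -0.5 fz 7.5 w 17.7
t 16.65 X -86.1 Y 0.4 z 86.3 yaw_err -0.12 tilt 0.22 fX -23.9 fY 0.0 fz 7.1 w 17.1
```

End stop reached at X = -86.2. Now I'll draw back to X ≈ -200.

```bash
python3 -m crank '[{"offset":[0,-4,0],"delta_rot":[0,0,0]},{"offset":[0,-7,0],"delta_rot":[0,0,0]},{"offset":[0,-8,0],"delta_rot":[0,0,0]},{"offset":[0,-8,0],"delta_rot":[0,0,0]},{"offset":[0,-8,0],"delta_rot":[0,0,0]}]' >/dev/null;python3 h.py
python3 -m crank '[{"offset":[0,-8,0],"delta_rot":[0,0,0]},{"offset":[0,-8,0],"delta_rot":[0,0,0]},{"offset":[0,-8,0],"delta_rot":[0,0,0]},{"offset":[0,-8,0],"delta_rot":[0,0,0]},{"offset":[0,-8,0],"delta_rot":[0,0,0]}]' >/dev/null;python3 h.py
python3 -m crank '[{"offset":[0,-8,0],"delta_rot":[0,0,0]},{"offset":[0,-8,0],"delta_rot":[0,0,0]},{"offset":[0,-8,0],"delta_rot":[0,0,0]},{"offset":[0,-8,0],"delta_rot":[0,0,0]},{"offset":[0,-4,0],"delta_rot":[0,0,0]}]' >/dev/null;python3 h.py
python3 -m crank '[{"offset":[0,-1,0],"delta_rot":[0,0,0]},{"offset":[0,-0.7,0],"delta_rot":[0,0,0]}]' >/dev/null;python3 h.py
```

```text
t 17.07 X -119.5 Y 0.4 z 86.3 yaw_err -0.15 tilt 0.08 fX 2.1 fY -1.5 fz 6.3 w 17.1
t 17.48 X -159.6 Y 0.6 z 86.3 yaw_err -0.14 tilt 0.08 fX 1.0 fY -1.3 fz 6.5 w 17.3
t 17.90 X -196.0 Y 0.6 z 86.3 yaw_err -0.13 tilt 0.08 fX 1.8 fY -0.9 fz 6.5 w 17.5
t 18.07 X -197.3 Y 0.7 z 86.3 yaw_err -0.12 tilt 0.08 fX 1.1 fY -0.8 fz 8.0 w 17.6
```

```bash
python3 -m crank '[{"offset":[0,-1,0],"delta_rot":[0,0,0]},{"offset":[0,-1,0],"delta_rot":[0,0,0]}]' >/dev/null;python3 h.py
python3 -m crank '[{"offset":[0,-0.7,0],"delta_rot":[0,0,0]},{"offset":[0,-0.7,0],"delta_rot":[0,0,0]}]' >/dev/null;python3 h.py
python3 -m crank '[{"offset":[0,-0.7,0],"delta_rot":[0,0,0]}]' >/dev/null;python3 h.py
python3 -m crank '[{"offset":[0,-0.7,0],"delta_rot":[0,0,0]}]' >/dev/null;python3 h.py
python3 -m crank '[{"offset":[0,-0.7,0],"delta_rot":[0,0,0]}]' >/dev/null;python3 h.py
```

```text
t 18.23 X -199.1 Y 0.6 z 86.3 yaw_err -0.14 tilt 0.08 fX 2.5 fY -1.2 fz 7.0 w 17.4
t 18.40 X -200.4 Y 0.6 z 86.3 yaw_err -0.14 tilt 0.08 fX 7.7 fY -0.6 fz 6.9 w 17.1
t 18.48 X -200.4 Y 0.7 z 86.3 yaw_err -0.14 tilt 0.10 fX 14.0 fY -1.0 fz 7.5 w 17.3
t 18.57 X -200.5 Y 0.7 z 86.3 yaw_err -0.15 tilt 0.15 fX 21.0 fY -2.2 fz 9.0 w 17.1
t 18.65 X -200.5 Y 0.6 z 86.2 yaw_err -0.16 tilt 0.21 fX 26.5 fY -3.2 fz 10.1 w 17.8
```

Fully back: X = -200.5, so the stroke is 114.3 mm, with the stop felt at 26 N. I'll relax, release, lift and go over the cup with the jaws closed and turned across.

```bash
python3 -m crank '[{"offset":[0,1.9,0],"delta_rot":[0,0,0]},{"offset":[0,0,0],"delta_rot":[0,0,0]}]' >/dev/null;python3 h.py
python3 -m crank '[{"offset":[0,0,0],"delta_rot":[0,0,0]},{"offset":[0,0,0],"delta_rot":[0,0,0]},{"offset":[0,0,0],"delta_rot":[0,0,0]},{"offset":[0,0,-15],"delta_rot":[0,0,0]},{"offset":[0,0,-35],"delta_rot":[0,0,0]}]' 40 >/dev/null;python3 h.py
python3 -m crank '[{"offset":[0,0,-35],"delta_rot":[0,0,0]},{"offset":[0,15,-20],"delta_rot":[0,0,0]},{"offset":[0,36,0],"delta_rot":[0,0,0]},{"offset":[0,36,0],"delta_rot":[0,0,0]},{"offset":[0,36,0],"delta_rot":[0,0,0]}]' >/dev/null
python3 -m crank '[{"offset":[0,36,0],"delta_rot":[0,0,0]},{"offset":[0,36,0],"delta_rot":[0,0,0]},{"offset":[0,36,0],"delta_rot":[0,0,0]},{"offset":[0,36,0],"delta_rot":[0,0,0]},{"offset":[0,30,0],"delta_rot":[0,0,0]}]' 0 40 >/dev/null
python3 -m crank '[{"offset":[0,0,0],"delta_rot":[0,0,-7]},{"offset":[0,0,0],"delta_rot":[0,0,-7]},{"offset":[0,0,0],"delta_rot":[0,0,-7]},{"offset":[0,0,0],"delta_rot":[0,0,-7]},{"offset":[0,0,0],"delta_rot":[0,0,-7]}]' >/dev/null
python3 -m crank '[{"offset":[0,0,0],"delta_rot":[0,0,-7]},{"offset":[0,0,0],"delta_rot":[0,0,-7]},{"offset":[0,0,0],"delta_rot":[0,0,-7]},{"offset":[0,0,0],"delta_rot":[0,0,-7]},{"offset":[0,0,0],"delta_rot":[0,0,-7]}]' >/dev/null
python3 -m crank '[{"offset":[0,0,0],"delta_rot":[0,0,-7]},{"offset":[0,0,0],"delta_rot":[0,0,-7]},{"offset":[0,0,0],"delta_rot":[0,0,-6]},{"offset":[0,0,0],"delta_rot":[0,0,0]},{"offset":[0,0,0],"delta_rot":[0,0,0]}]' >/dev/null;python3 h.py
python3 - <<'E'
from h import *
c=capture('scene');cv2.imwrite('pics/over.png',cv2.resize(c['frame'][120:280,250:460],(788,600),interpolation=cv2.INTER_CUBIC)[:,:,::-1])
W=pts(c)*1000;X=(W[...,:2]-M)@F;Y=(W[...,:2]-M)@L
m=(W[...,2]>34)&(W[...,2]<48)&(abs(X-98)<50)&(abs(Y)<40)
m&=c["frame"].max(-1)<70
p=np.stack([X[m],Y[m],W[...,2][m]],1);print("plug",len(p),p.mean(0).round(1),p.min(0).round(1),p.max(0).round(1))
A=np.c_[p[:,:2]-p[:,:2].mean(0),np.ones(len(p))];print("plane slope deg,z",np.degrees(np.linalg.lstsq(A,p[:,2],rcond=None)[0][:2]).round(1))
m=(W[...,2]>60)&(W[...,2]<80)&(np.hypot(X,Y)<28);print("stack top z",np.nanmedian(W[...,2][m]),m.sum())
cup()
E
```

```text
t 18.82 X -200.3 Y 0.7 z 86.3 yaw_err -0.15 tilt 0.07 fX 2.0 fY -1.7 fz 6.3 w 17.1
t 19.23 X -200.3 Y -1.7 z 131.9 yaw_err -0.14 tilt 0.40 fX 0.2 fY 1.2 fz -1.1 w 39.7
t 21.32 X 96.3 Y -0.5 z 190.3 yaw_err 89.66 tilt 0.01 fX 0.2 fY -0.3 fz 0.9 w -0.1
plug 585 [98.7  3.2 38.5] [ 67.3 -33.4  34.2] [130.4  36.3  42. ]
plane slope deg,z [ 0.4 -0.7]
stack top z 73.63374962781714 262
cup 167 [94.   1.8] rms 7.9 maxX 136.5
```

View pics/over.png

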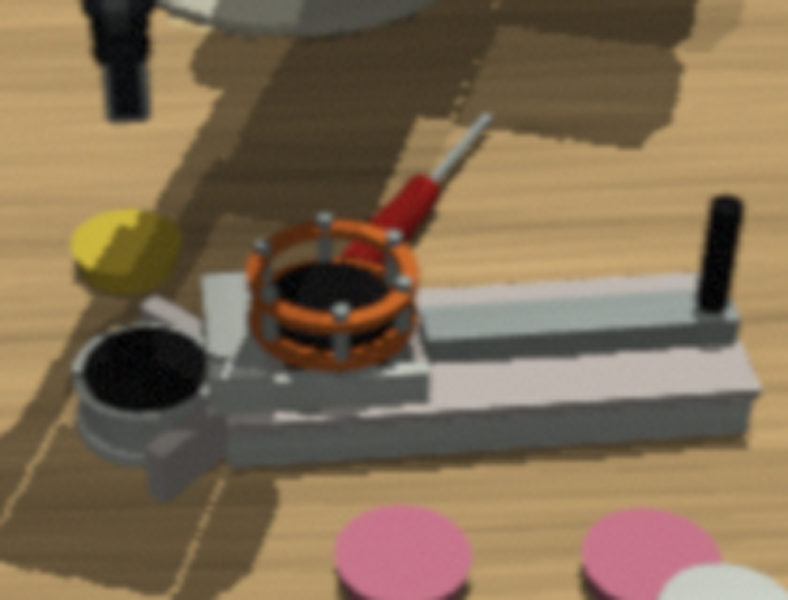

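The plug sits in the cup (crop (145,370)), the other two have dropped in the magazine (stack top z ≈ 73), and the handle is fully back. Now I'll press the plug.

```bash
python3 -m crank '[{"offset":[-2,0,30],"delta_rot":[0,0,0]},{"offset":[0,0,40],"delta_rot":[0,0,0]},{"offset":[0,0,40],"delta_rot":[0,0,0]},{"offset":[0,0,25],"delta_rot":[0,0,0]},{"offset":[0,0,7],"delta_rot":[0,0,0]}]' >/dev/null
python3 -m crank '[{"offset":[0,0,0],"delta_rot":[0,0,0]},{"offset":[0,0,3],"delta_rot":[0,0,0]},{"offset":[0,0,2],"delta_rot":[0,0,0]},{"offset":[0,0,1],"delta_rot":[0,0,0]}]' >/dev/null;python3 h.py
python3 -m crank '[{"offset":[0,0,1],"delta_rot":[0,0,0]}]' >/dev/null;python3 h.py
python3 -m crank '[{"offset":[0,0,1],"delta_rot":[0,0,0]}]' >/dev/null;python3 h.py
```

```text
t 22.17 X 98.6 Y 0.3 z 43.8 yaw_err 89.83 tilt 0.14 fX 0.0 fY -0.5 fz -0.6 w 0.2
t 22.25 X 98.5 Y 0.1 z 42.4 yaw_err 89.84 tilt 0.10 fX -0.0 fY -0.8 fz 0.2 w 0.1
t 22.33 X 98.4 Y -0.2 z 41.0 yaw_err 89.85 tilt 0.07 fX -1.0 fY 1.0 fz 0.7 w -0.2
```

```bash
python3 -m crank '[{"offset":[0,0,1],"delta_rot":[0,0,0]},{"offset":[0,0,1],"delta_rot":[0,0,0]}]' >/dev/null;python3 h.py
python3 -m crank '[{"offset":[0,0,0.7],"delta_rot":[0,0,0]}]' >/dev/null;python3 h.py
python3 -m crank '[{"offset":[0,0,0.5],"delta_rot":[0,0,0]}]' >/dev/null;python3 h.py
python3 -m crank '[{"offset":[0,0,0.5],"delta_rot":[0,0,0]}]' >/dev/null;python3 h.py
```

```text
t 22.50 X 98.4 Y -0.4 z 38.5 yaw_err 89.85 tilt 0.02 fX -0.5 fY -0.2 fz 0.0 w -0.1
t 22.58 X 98.4 Y -0.4 z 38.0 yaw_err 89.85 tilt 0.03 fX -2.0 fY -4.4 fz 16.2 w -0.0
t 22.67 X 98.4 Y -0.2 z 37.9 yaw_err 89.86 tilt 0.05 fX -2.5 fY -5.5 fz 19.3 w -0.1
t 22.75 X 98.5 Y -0.0 z 37.9 yaw_err 89.86 tilt 0.08 fX -2.5 fY -7.1 fz 25.3 w 0.0
```

Contact came at z = 38.0 and the plug held at 25 N without sinking further, so it is fully home. I'll lift away and do a final check.

```bash
python3 -m crank '[{"offset":[0,0,0],"delta_rot":[0,0,0]},{"offset":[0,0,-3],"delta_rot":[0,0,0]},{"offset":[0,0,-15],"delta_rot":[0,0,0]},{"offset":[0,0,-40],"delta_rot":[0,0,0]},{"offset":[0,0,-40],"delta_rot":[0,0,0]}]' >/dev/null
python3 -m crank '[{"offset":[0,0,-40],"delta_rot":[0,0,0]},{"offset":[0,0,-20],"delta_rot":[0,0,0]},{"offset":[0,0,0],"delta_rot":[0,0,0]},{"offset":[0,0,0],"delta_rot":[0,0,0]}]' >/dev/null;python3 h.py
python3 - <<'E'
from h import *
c=capture('scene');cv2.imwrite('pics/final.png',cv2.resize(c['frame'][120:300,160:460],(800,480),interpolation=cv2.INTER_CUBIC)[:,:,::-1])
W=pts(c)*1000;X=(W[...,:2]-M)@F;Y=(W[...,:2]-M)@L
m=(W[...,2]>30)&(W[...,2]<48)&(np.hypot(X-98,Y)<30)
p=np.stack([X[m],Y[m],W[...,2][m]],1);print("plug top z",np.median(p[:,2]).round(1))
A=np.c_[p[:,:2]-[98,0],np.ones(len(p))];print("tilt deg",np.degrees(np.linalg.lstsq(A,p[:,2],rcond=None)[0][:2]).round(2))
m=(np.hypot(X,Y)<28)&(W[...,2]>60);print("stack z",np.nanmedian(W[...,2][m]))
m=(W[...,2]>29)&(W[...,2]<42)&(np.hypot(W[...,0]-453,W[...,1]+260)<50);print("small",cv2.minEnclosingCircle(W[m][:,:2].astype(np.float32)))
m=(W[...,2]>80)&(abs(X+200)<40)&(abs(Y)<25);print("handle X",np.nanmean(X[m]))
m=(W[...,2]>31)&(W[...,2]<40)&(X>104)&(X<150)&(abs(Y)<45);print("cup maxX",X[m].max(),"(39 beyond centre)")
E
```

```text
t 23.50 X 98.5 Y -0.1 z 195.6 yaw_err 89.86 tilt 0.12 fX -0.7 fY 0.1 fz -0.7 w -0.1
plug top z 38.7
tilt deg [ 0.45 -0.76]
stack z 73.77519650013765
small ((453.674072265625, -261.8428955078125), 30.29326820373535)
handle X -197.08561662713143
cup maxX 136.5742770656289 (39 beyond centre)
```

View pics/final.png

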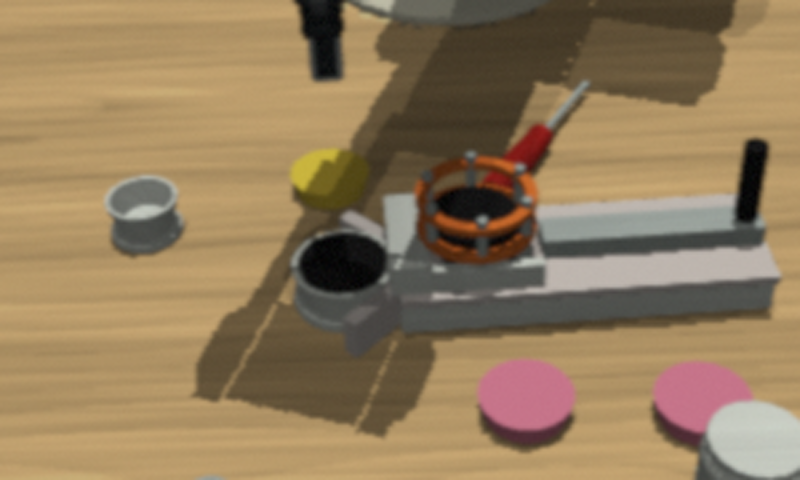

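The picture shows the plug in the docked cup (342,263), two plugs in the magazine (477,205), the handle back at (750,180), and the small cup untouched at (143,213).

```bash
python3 -c "
from bench import *
print(hand_in())"
```

```text
the job is handed in; nothing more can be done
None
```

The job is done and handed in, at about 23.5 s of the 59 s allowed. I slid the wide cup into the dock with the fingers inside its bore and seated it against the V at 17 N. I then pushed the handle through its full stroke, felt stop to stop over 114 mm, and drew it fully back. Last, I pressed the plug with the closed fingertips at 25 N and lifted clear.

Last checks:
- **Plug:** the fingertips met it at z = 38.0 and it did not sink further. Depth afterwards read its top at 38.7 mm with under 1° tilt, which is within camera accuracy.
- **Cup:** its centre is at about feeder x = 97.6, against the dock's 98.
- **Magazine:** the top of the remaining two plugs is at about 74 mm (73 nominal).
- **Handle:** it is fully back. Depth read -197.1, but that method read about 2 mm too far forward earlier, and the arm felt the stop at -200.5.
- **Small cup:** it reads within about 2 mm of where it first stood.

One disagreement: a circle fit of the cup with the plug in it gave x = 94.0, but its rms error was 7.9 mm because the plug spoiled it. I relied on the cup's outer edge instead, which stayed at 136.3–136.6 from seating to the end.

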